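# Let a soap ball out into the ring dish

## Task

Push the empty ceramic ring dish along the shelf until it stands centred under the mouth of the soap-ball dispenser, touching its foot or nearly so. Then press the dispenser's paddle well down with your fingertips so that the other end of the lever lifts the gate and the soap ball rolls out into the dish, and let the paddle come up again so that the gate shuts. Only push and press: lift nothing, do not touch the ball or the gate, and leave the other things on the shelf and the light switch alone.

Things in the scene. Friction and masses are not known exactly. Their poses are not given: they have to be found in the camera images.
- dispenser: Fixed grey plastic soap-ball dispenser, 122 mm tall. Origin on the shelf; x points level the way the chute slopes down, z up. Open chute from x = -40 to the mouth at x = 65 mm, 44 mm wide, walls 20 mm high. The pedestal's upright front at x = 35 mm (36 mm wide, its 12 mm high foot 64 mm wide) stops a dish pushed under the mouth. Lever pivot: x = -20 mm, 115 mm up.
- mouth (a point): Middle of the lower lip of the chute, 48 mm above the shelf (44 mm free beneath it). The ball leaves here and lands about 28 mm farther out along the dispenser's x.
- dish_spot (a point): Point on the shelf where the dish's centre belongs: 92 mm from the dispenser's origin along its x (7 mm short of touching the pedestal); 15 mm either way along x or y does.
- lever (a joint): Angle of the aluminium rocking lever, which lies level above the chute, along it: 0 at rest with gate shut, grows to 0.5 rad at its stop as the paddle goes down. A spring brings it back; 2 N on the paddle starts it, about 5 N holds it at the stop. The ball can pass from about 0.3 rad; hold it for about a second.
- paddle (a point): Flat aluminium paddle, 44 x 44 mm, 6 mm thick, on the lever's end away from the mouth, 100 mm from the pivot (at x = -120 mm of the dispenser). Origin: centre of its top, 118 mm above the shelf at rest; it goes down 48 mm to the stop, turning with the lever and moving about 12 mm towards the mouth. Free space beneath.
- gate (a point): Aluminium gate plate, 30 mm wide, 56 mm high, 4 mm thick, hanging from the lever's other end (70 mm from the pivot) across the chute in front of the ball; it swings up and outward as the paddle goes down. Origin: middle of its lower edge, z up along it. Not to be touched.
- ball_center (a point): Centre of the cream soap ball, 30 mm across, 15 g, lying in the chute against the gate. Not to be touched.
- dish: Loose round ring dish of glazed ceramic, 100 mm outer diameter, 28 mm high, wall 4 mm, floor 5 mm thick, 180 g, empty. Origin: centre of its underside; z up. It starts on the open shelf some 8 to 14 cm beyond its place, on the mouth's side.
- canister: Bystander: chrome swab canister, 68 mm across, 104 mm tall with its knob. Origin: centre of underside.
- tub: Bystander: open orange plastic hair tie tub, 72 mm across, 48 mm tall. Origin: centre of underside.
- jar: Bystander: small amber cream jar, 56 mm across, 42 mm tall. Origin: centre of underside.
- tweezers: Bystander: steel tweezers lying flat, 98 mm long along their x, 8 mm high. Origin: middle of underside.
- nailbrush: Bystander: wooden nail brush, 85 x 36 x 30 mm. Origin: centre of underside.
- tumbler: Bystander: white tooth tumbler, 68 mm across, 95 mm tall. Origin: centre of underside.
- mirror_switch (a joint): Toggle switch of the mirror light, a small white block with a 30 mm lever on the robot's left, 0 = as found; it stays where it is left. Not to be moved.
- ball: The same soap ball as a body (its origin turns as it rolls: use point ball_center for its position).
Things that resemble listed ones, but are neither listed nor needed, are in the scene too. What is shaped like the ball but orange or pink is not meant.

How it is judged:
On the way, in this order (a step that is already met when the one before it is completed fails the run):
1. the dish stands at rest under the mouth, the lever not yet pressed (x of dish in the frame of dispenser between 0.07 and 0.118 m and y of dish in the frame of dispenser between -0.022 and 0.022 m and height (world z) of dish below 0.004 m and angle between dish's own z axis and vertical below 0.05 rad and linear speed of dish below 0.03 m/s and value of joint lever below 0.08 rad), for 0.2 s.
2. a fingertip presses the paddle down far enough to free the ball (value of joint lever above 0.28 rad and contact force between the fingers and lever_c1 above 0.3 N), for 0.05 s.
At the end, for the whole second after the job is handed in: The ball lies in the dish, slower than 0.15 m/s (within 40 mm of its centre, ball centre below 28 mm); the dish stands flat and still under the mouth (70 to 118 mm from the dispenser origin along its x, within 22 mm of its centre line); the lever is up (below 0.05 rad) (x of dish in the frame of dispenser between 0.07 and 0.118 m and y of dish in the frame of dispenser between -0.022 and 0.022 m and height (world z) of dish below 0.004 m and angle between dish's own z axis and vertical below 0.05 rad and linear speed of dish below 0.03 m/s and horizontal distance between ball_center and dish below 0.04 m and height (world z) of ball_center below 0.028 m and linear speed of ball below 0.15 m/s and value of joint lever below 0.05 rad); the robot touches nothing.
It fails at once if a bystander is moved by more than 15 mm (distance of any of canister, tub, jar, tweezers, nailbrush, tumbler from where it was at the start of the episode above 0.015 m).
It fails at once if the mirror light switch is flipped (value of joint mirror_switch above 0.2 rad).
It fails at once if the dish is lifted more than 10 mm or tipped (height (world z) of dish above 0.01 m or angle between dish's own z axis and vertical above 0.25 rad).
It fails at once if the robot touches the ball or the gate (contact force between any of the fingers, the arm and ball above 0.2 N or contact force between any of the fingers, the arm and lever_c2 above 0.2 N).
It also fails if it takes over 56 s, if anything falls off the work surface, if the arm or the gripper's body presses on something with over 40 N, if the wrist force passes 120 N, or if a joint passes its speed limit or range.

## Robot

A 7-joint arm with a two-finger parallel gripper is mounted at the origin on the work surface. World frame = base frame: x ahead of the robot, y to its left, z up, the work surface at z = 0. Lengths are in m, angles in rad, forces in N, time in s.
With the tool pointing down it reaches from about 0.4 to 0.9 m from the base axis. Payload 5.6 kg.
Tool frame: the origin (TCP) lies midway between the tips of the shut fingers; the grasp point (between the pads) lies 19 mm behind it; y points along the fingers, z is the direction in which the jaws open and shut, and the axes are right-handed (so a half turn about y gives the same grasp; the last joint's range is limited). The gripper opens to 92 mm and grips with 3 to 60 N. Pads are 20 mm wide; open, the fingers measure 128 mm over their backs; the gripper's body (75 mm by 189 mm) begins 69 mm behind the grasp point.
Start: joints at [-1.341, 0.468, -0.012, 1.603, 0.006, 1.071, -0.056], TCP at [0.175, 0.626, 0.215] pointing down, gripper open.
Joint ranges: [-2.53, 2.53], [-0.31, 2.02], [-1.57, 1.55], [0.28, 2.44], [-1.29, 4.43], [0.15, 1.84], [-2.92, 2.92]. Speed limits (rad/s): [2.57, 2.57, 3.14, 3.14, 3.14, 3.14, 3.14].

## Interface

Orientations are given as a 3x3 rotation matrix whose columns are the frame's x, y, z axes.
In Python, from station import env, effector, solver, viewer, workorder, search_frame, tip_of gives the robot as it stands. Calls block until the motion is done:
- env.reach(position, orientation): joint-space move of the TCP to a pose.
- env.movel(position, frame=None, rate=0.15): straight line of the TCP; frame=None keeps the orientation; rate is the mean speed in m/s.
- env.goto_joints(angles): joint-space move.
- effector.release() and effector.grasp(squeeze=None): open the fingers fully, or close them until they stop; squeeze is the grip in N (None keeps the last).
- env.pause(seconds).
- solver.inverse_kinematics(position, orientation): joint angles nearest the present ones, or None.
- env.sense(): the state.
- viewer.read_camera(name): name is "scene" or "top" or "wrist"; returns (picture, depth): 400x640x3 uint8, red, green, blue; 400x640 float32, m along the optical axis (not along the pixel's ray), 0 where there is no reading.
- viewer.camera_info(name): a dict with "intrinsics" (3x3 intrinsics, pixels), "eye" and "rotation" of the camera in the world; the wrist camera has in their place "T_tool_cam" (4x4, takes a point from camera to tool coordinates, whose origin is the TCP and whose axes are the tool frame's). Camera axes: x right, y up, looking along -z (the intrinsics and any distortion apply to the point x, -y, -z); pixel columns grow to the right and rows downward; lengths in m; the calibration is good to about 2 mm. A picture is of the moment at which its call begins: read the wrist's pose just before it. camera_info takes no time and is no camera call.
A pose or a line that the arm cannot do raises env.PlanningError and nothing moves.
- workorder.finish_job(): hands the job in, once; it reports no verdict.
Trained networks look in the newest picture that a camera, given by its name, has taken for a name from the list of things; names that differ only in an ending like _2 or _b are one class to them, and where a whole thing is asked for, a point or a joint stands for the part that bears it (a point fixed in the world has none). Each returns a list of dicts, best first, with "score" (0 to 1); they miss things now and then, are a little off and sometimes report something else, mostly with a low value. They report only what shows in the picture. A call takes as long as a camera call. They do not tell look-alikes from the thing itself.
- search_frame(camera, name): "at" ([x, y, z] in m, in world coordinates, good to about 4 mm: the middle of the surface that is visible of it).
- tip_of(camera, name): "at" ([x, y, z] in m, in world coordinates, good to about 4 mm: a listed point, or the origin of a listed thing).
The state is a dict: "t": time; "joint_positions": joint angles; "joint_velocities": joint speeds; "tau": joint torques, N m; "ee_pos": TCP position; "tcp_rot": TCP orientation; "wrist_force": force on the tool from outside, world axes, zero at the start; "moment": the same for the moment, N m; "gripper_width": finger opening in m.
Only numpy, scipy, OpenCV 4.12 (cv2) and the standard library are available. Lean on these libraries where they do the work, as an engineer would, in place of code of your own. Each camera call takes 0.05 s, during which the arm holds its last target.

## Working session

There is one attempt and no reset: what is moved stays moved. The work goes in short steps, each a Python script; the robot and the scene stay as the last script left them, time stands still between calls to the robot, and variables do not carry over. Pictures are saved under pics/ and viewed, and the job is handed in when it is done.

```bash
mkdir -p pics; ls; python3 - <<'E'
from station import *
import cv2
for c in ("scene","top","wrist"):
    p,d=viewer.read_camera(c); cv2.imwrite(f"pics/a_{c}.png",p[:,:,::-1])
    if c!="wrist":
        for n in ("dispenser","mouth","dish_spot","paddle","gate","ball_center","dish","canister","tub","jar","tweezers","nailbrush","tumbler","mirror_switch"):
            try:
                print(c,n,[(x["at"] if isinstance(x["at"],list) else x["at"].round(3).tolist(),round(x["score"],2)) for x in tip_of(c,n)[:3]])
            except Exception as e: print(c,n,e)
s=env.sense();print(s["t"],s["ee_pos"],s["tcp_rot"],s["gripper_width"])
E
```

```text
pics
scene dispenser [([0.6014, 0.0142, 0.0474], 0.6)]
scene mouth [([0.6008, 0.0134, 0.0462], 0.97)]
scene dish_spot []
scene paddle [([0.5896, -0.1716, 0.1199], 0.73), ([0.596, -0.0071, 0.0637], 0.5)]
scene gate [([0.5941, -0.0074, 0.0641], 0.6), ([0.5087, -0.1009, 0.0023], 0.53)]
scene ball_center [([0.7113, 0.1186, 0.016], 0.57), ([0.4301, -0.0774, 0.0147], 0.52), ([0.5965, -0.0174, 0.0723], 0.43)]
scene dish [([0.5897, 0.1595, 0.0065], 0.56)]
scene canister [([0.6837, -0.2437, -0.0019], 0.97)]
scene tub [([0.7481, 0.0263, 0.0007], 0.58), ([0.5973, -0.0243, 0.0523], 0.37)]
scene jar [([0.481, 0.0182, -0.0008], 0.69)]
scene tweezers [([0.5083, -0.1012, 0.001], 0.64)]
scene nailbrush [([0.4712, -0.239, 0.0033], 0.63), ([0.5961, -0.0209, 0.0728], 0.26)]
scene tumbler [([0.7327, -0.0735, 0.0016], 0.97), ([0.5932, 0.1603, 0.0037], 0.34)]
scene mirror_switch it knows: ball, ball_center, canister, dish, dish_spot, dispenser, gate, jar, mouth, nailbrush, paddle, tub, tumbler, tweezers
top dispenser [([0.5931, -0.0531, -0.001], 0.93), ([0.5832, -0.173, 0.1196], 0.62)]
top mouth [([0.5987,
[... 271 characters left out ...]
, 0.1615, -0.0022], 0.74)]
top canister [([0.6857, -0.2447, -0.0011], 0.58)]
top tub [([0.7469, 0.0234, -0.0031], 0.67)]
top jar [([0.4792, 0.015, 0.0005], 0.59), ([0.5871, 0.1631, 0.0004], 0.18)]
top tweezers [([0.509, -0.1008, 0.0014], 0.46)]
top nailbrush [([0.4682, -0.2392, 0.0012], 0.91)]
top tumbler [([0.734, -0.0704, 0.0035], 0.98)]
top mirror_switch it knows: ball, ball_center, canister, dish, dish_spot, dispenser, gate, jar, mouth, nailbrush, paddle, tub, tumbler, tweezers
1.45 [0.17514319 0.62596326 0.21460278] [[ 9.63019412e-01  2.89015871e-05  2.69432017e-01]
 [-2.69432018e-01  5.17075498e-05  9.63019410e-01]
 [ 1.39011199e-05 -9.99999998e-01  5.75823871e-05]] 0.09254122452661732
```

View pics/a_scene.png

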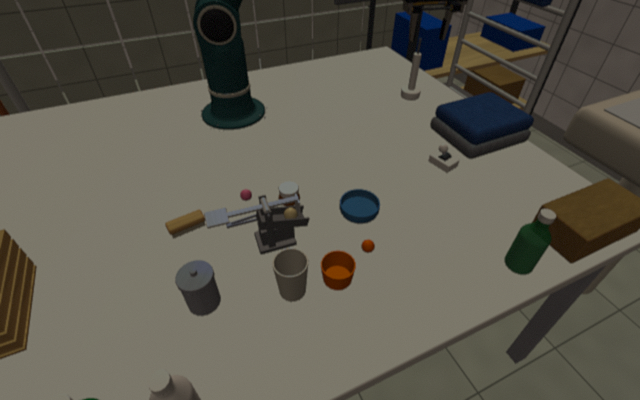

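View pics/a_top.png

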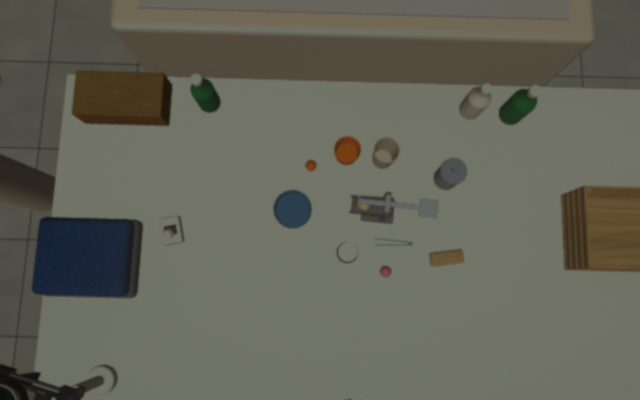

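Scene: paddle at about (215,216), dispenser (275,225), and blue ring dish (360,206). The three ball-like objects are orange (368,246), pink (246,195) and cream in the chute (291,213). Only the cream one fits the description. I'll refine the dispenser axis and the dish centre from depth.

```bash
cat > h.py <<'E'
from station import *
import numpy as np, cv2
def cloud(c):
    p,d=viewer.read_camera(c); i=viewer.camera_info(c)
    K=np.array(i["intrinsics"]);R=np.array(i["rotation"]);e=np.array(i["eye"])
    v,u=np.mgrid[0:400,0:640].astype(float)
    dist=i.get("distortion")
    X=np.stack([(u-K[0,2])/K[0,0]*d,-(v-K[1,2])/K[1,1]*d,-d],-1)
    W=X@R.T+e; W[d==0]=np.nan
    return p,W,i
def dishfit(c):
    p,W,i=cloud(c)
    b=(p[...,2].astype(int)-p[...,0]>25)
    q=np.abs(W[...,0]-.59)<.12; q&=(W[...,1]>-.02)&(W[...,1]<.26)&(W[...,2]<.05)
    P=W[b&q]; rim=P[(P[:,2]>.022)]
    c0,r=cv2.minEnclosingCircle(rim[:,:2].astype(np.float32))
    return np.array(c0),r,len(rim),P[:,2].min(),P[:,2].max(),(p,W,i)
E
python3 - <<'E'
from h import *
for c in ("top","scene"):
    a=dishfit(c); print(c,a[:5],[k for k in a[5][2]])
    p,W,_=a[5]
    m=(W[...,2]>.108)&(W[...,2]<.13)&(abs(W[...,0]-.59)<.06)&(W[...,1]>-.22)&(W[...,1]<.03)
    P=W[m]; ys=np.arange(-.21,.03,.01)
    for y in ys:
        s=P[abs(P[:,1]-y)<.005]
        if len(s): print(round(y,3),len(s),s[:,0].min().round(4),s[:,0].max().round(4),s[:,0].mean().round(4),s[:,2].mean().round(4))
    q=P[P[:,1]<-.15]; print("paddle",q.mean(0),(q.min(0)+q.max(0))/2)
    cr=p[150:270,230:470] if c=="top" else p[160:270,150:400]
    cv2.imwrite(f"pics/b_{c}.png",cv2.resize(cr,None,fx=3,fy=3,interpolation=2)[:,:,::-1])
E
```

```text
top (array([0.58694899, 0.15764081]), 0.04639403149485588, 11, np.float64(-0.003723897341084692), np.float64(0.03471195334522492)) ['intrinsics', 'eye', 'rotation']
-0.2 8 0.5876 0.6027 0.596 0.1179
-0.19 71 0.5612 0.6051 0.5826 0.1178
-0.18 74 0.5628 0.6049 0.5844 0.1179
-0.17 75 0.5629 0.605 0.5826 0.1178
-0.16 78 0.565 0.6071 0.5869 0.1177
-0.15 35 0.5644 0.5973 0.5828 0.1177
-0.14 20 0.5813 0.5919 0.5866 0.1171
-0.13 22 0.5814 0.5939 0.5881 0.1175
-0.12 20 0.5832 0.5936 0.5884 0.118
-0.11 22 0.5834 0.5957 0.5894 0.1177
-0.1 21 0.5849 0.5962 0.5903 0.1165
-0.09 24 0.5853 0.5977 0.5911 0.1179
-0.08 65 0.565 0.622 0.5963 0.1194
-0.07 87 0.5629 0.6185 0.5888 0.1196
-0.06 21 0.5878 0.5996 0.5939 0.1172
-0.05 20 0.589 0.5989 0.5939 0.1179
-0.04 22 0.5888 0.6018 0.5955 0.1173
-0.03 20 0.5909 0.6012 0.5959 0.1175
-0.02 22 0.5907 0.6034 0.5967 0.1182
-0.01 32 0.5865 0.6123 0.5989 0.1171
0.0 11 0.5829 0.6126 0.5954 0.1162
paddle [ 0.58422667 -0.17370066  0.11776455] [ 0.58415526 -0.1734993   0.1181925 ]
scene (array([0.59162271, 0.16238162]), 0.04941877722740173, 124, np.float64(-0.0003326
[... 229 characters left out ...]
.16 85 0.5637 0.6092 0.5884 0.1169
-0.15 55 0.565 0.6086 0.5867 0.1168
-0.14 30 0.5819 0.594 0.5894 0.1163
-0.13 26 0.5833 0.5953 0.5904 0.1167
-0.12 29 0.5821 0.597 0.5909 0.1163
-0.11 28 0.585 0.5966 0.5923 0.1165
-0.1 28 0.5852 0.5977 0.5924 0.1163
-0.09 28 0.5863 0.5994 0.5934 0.1163
-0.08 81 0.5648 0.623 0.601 0.1171
-0.07 96 0.5656 0.6232 0.5961 0.1194
-0.06 28 0.5673 0.6012 0.5933 0.1166
-0.05 26 0.5879 0.6016 0.5969 0.1159
-0.04 27 0.5904 0.6029 0.5979 0.1161
-0.03 25 0.5907 0.6038 0.5986 0.1163
-0.02 29 0.5901 0.6043 0.5995 0.1162
-0.01 29 0.5927 0.6139 0.6027 0.1154
0.0 20 0.5876 0.6152 0.6019 0.1149
paddle [ 0.58760889 -0.17251483  0.11694191] [ 0.58552784 -0.17270039  0.11538907]
```

View pics/b_scene.png

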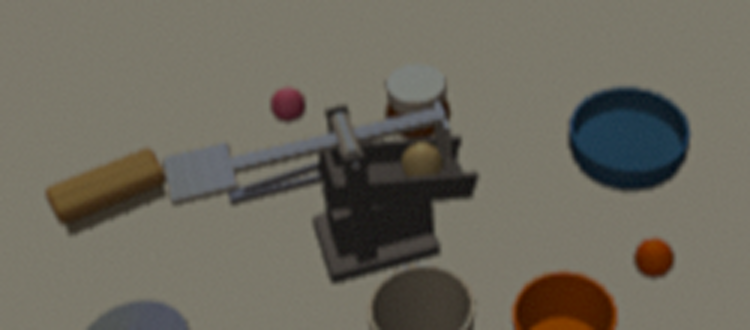

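```bash
cat >> h.py <<'E'
u=np.array([.084,.9965,0]);u/=np.linalg.norm(u)
pad=np.array([.585,-.1733,.118]); org=pad*[1,1,0]+.12*u; spot=org+.092*u
dish=np.array([.589,.160,0])
def Rx(d):
    y=np.array([0,0,-1.]); return np.stack([d,y,np.cross(d,y)],1)
E
python3 - <<'E'
from h import *
print(org,spot)
d=(spot-dish);L=np.linalg.norm(d);d/=L;print(d,L)
for s in (1,-1):
    for pt in (dish-d*.09+[0,0,.013],spot-d*.06+[0,0,.013],pad+[0,0,-.05]):
        print(s,np.round(solver.inverse_kinematics(pt,Rx(s*d)),2) if solver.inverse_kinematics(pt,Rx(s*d)) is not None else None)
E
```

```text
[ 0.59507966 -0.05372408  0.        ] [0.60280739 0.03795079 0.        ]
[ 0.11241266 -0.99366161  0.        ] 0.12282773894462347
1 [-0.73  0.71  0.37  1.79 -0.37  0.71 -0.05]
1 [-0.58  0.7   0.49  1.86 -0.49  0.7   0.3 ]
1 [-0.37  0.74  0.85  1.85 -0.71  0.89  0.94]
-1 [-0.26  0.71 -0.28  1.75  0.28  0.71  2.57]
-1 [-0.06  0.67 -0.21  1.83  0.21  0.67  2.86]
-1 [-0.59  1.08  1.33  1.86 -1.14  1.23 -1.9 ]
```

```bash
python3 - <<'E'
from h import *
d=(spot-dish);d/=np.linalg.norm(d)
effector.grasp(10)
R=Rx(d)
env.reach(dish-d*.09+[0,0,.2],R)
env.movel(dish-d*.09+[0,0,.013],rate=.2)
print(env.sense()["t"],env.sense()["gripper_width"],env.sense()["wrist_force"])
p,_=viewer.read_camera("scene"); cv2.imwrite("pics/c0.png",cv2.resize(p[100:300,200:520],None,fx=2.4,fy=2.4)[:,:,::-1])
env.movel(spot-d*.085+[0,0,.013],rate=.06)
s=env.sense();print(s["t"],s["wrist_force"],s["ee_pos"])
for c in("top","scene"): print(dishfit(c)[:5],[x["at"] for x in tip_of(c,"dish")[:1]])
p,_=viewer.read_camera("scene"); cv2.imwrite("pics/c1.png",cv2.resize(p[100:300,200:520],None,fx=2.4,fy=2.4)[:,:,::-1])
E
```

```text
5.9667 0.00022576321152929362 [-0.07820854 -0.09519086 -0.08992532]
8.3 [0.62277696 0.1382537  0.20784636] [0.59324457 0.12256955 0.01300247]
(array([0.59345436, 0.06284495]), 0.04837087169289589, 38, np.float64(-0.004460746627369172), np.float64(0.03168401105942187)) [[0.5939, 0.0594, -0.0009]]
(array([0.59626567, 0.06343413]), 0.05009927600622177, 154, np.float64(0.00015411707113788253), np.float64(0.029183728879069837)) [[0.5942, 0.0591, -0.0006]]
```

View pics/c1.png

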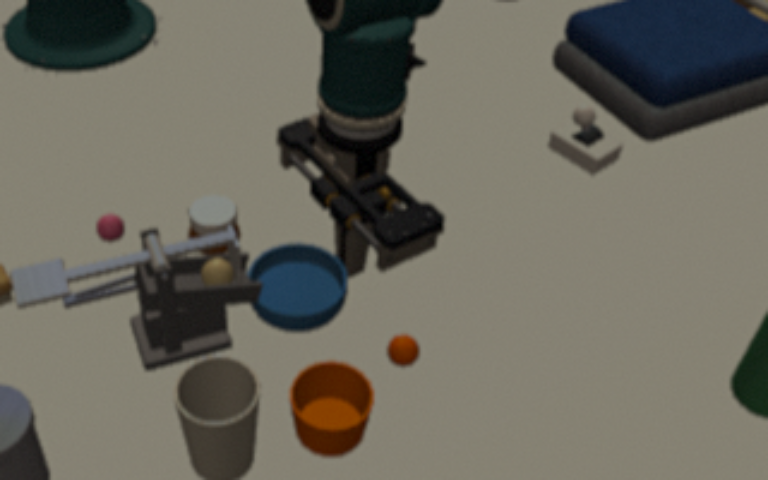

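View pics/c0.png

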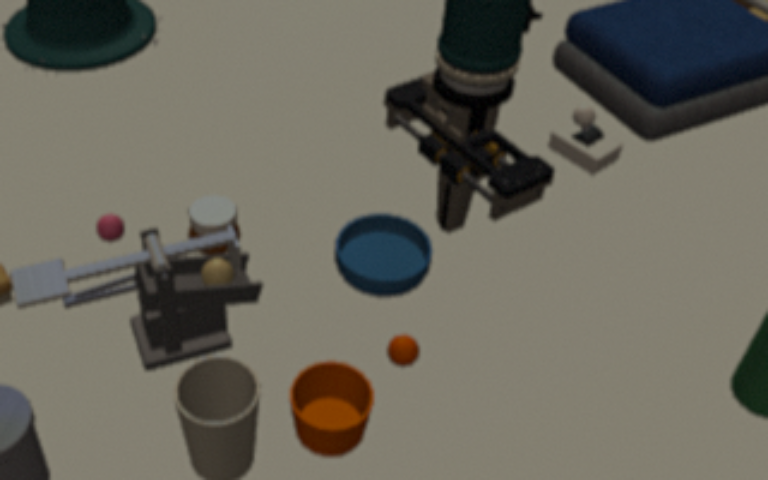

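Pictures: the dish at (298,287) has moved close to the mouth at (258,290), and the gripper is behind it. The bystanders haven't moved. The dish is about 10 mm off the centre line, so I'll do the last 25 mm from a corrected direction.

```bash
python3 - <<'E'
from h import *
cur=np.array([.5945,.0615,0])
d0=(spot-dish);d0/=np.linalg.norm(d0)
d=(spot-cur);d/=np.linalg.norm(d);R=Rx(d)
env.movel(env.sense()["ee_pos"]-d0*.03,rate=.12)
env.movel(cur-d*.085+[0,0,.013],R,rate=.12)
env.movel(spot-d*.061+[0,0,.013],rate=.05)
s=env.sense();print(s["t"],s["wrist_force"],s["ee_pos"])
env.movel(env.sense()["ee_pos"]-d*.04,rate=.12)
env.movel(env.sense()["ee_pos"]+[0,0,.19],rate=.25)
y=np.array([-u[1],u[0],0])
for c in("top","scene"):
    a=dishfit(c); n=[x["at"] for x in tip_of(c,"dish")[:1]]
    for q in [np.append(a[0],0)]+[np.array(k) for k in n]: print(c,np.round([(q-org)@u,(q-org)@y],4))
p,_=viewer.read_camera("scene"); cv2.imwrite("pics/d1.png",cv2.resize(p[130:290,130:410],None,fx=2.8,fy=2.8)[:,:,::-1])
p,_=viewer.read_camera("top"); cv2.imwrite("pics/d2.png",cv2.resize(p[130:290,230:470],None,fx=3,fy=3)[:,:,::-1])
print(env.sense()["t"])
E
```

```text
10.4583 [-0.9765386  0.3056888 -0.4567738] [0.58258565 0.09558289 0.01305892]
top [ 0.0902 -0.0001]
top [ 0.0902 -0.0027]
scene [ 0.09   -0.0019]
scene [ 0.0873 -0.0016]
12.15
```

View pics/d1.png

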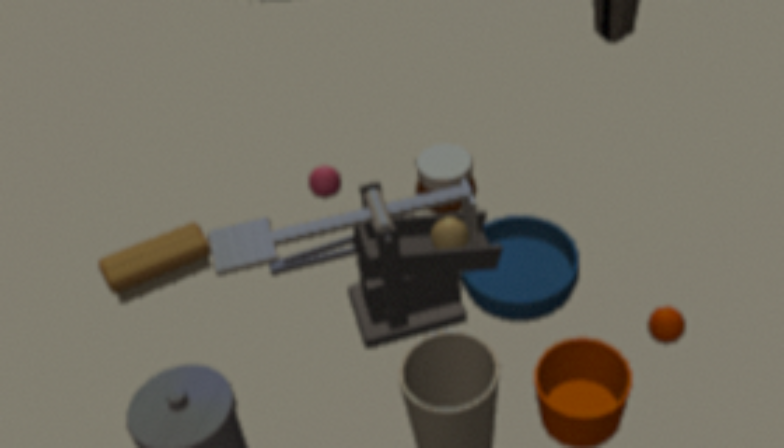

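View pics/d2.png

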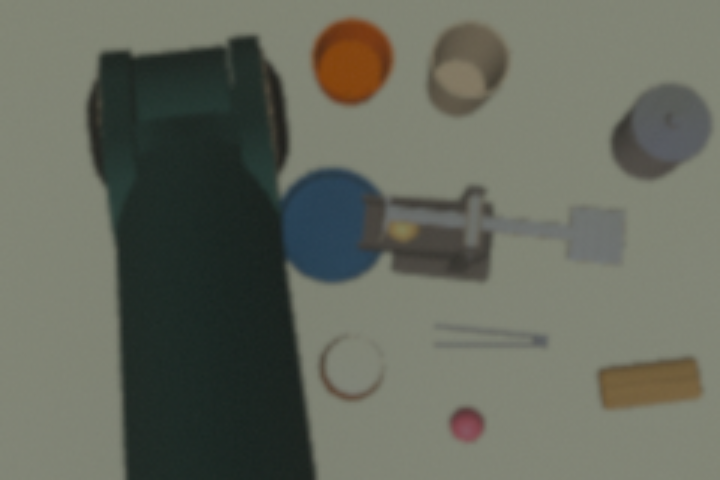

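The dish sits at x≈90 mm, y≈−2 mm in the dispenser frame, so it is placed. The paddle is at (595,235) in the top crop and clear. Next I press it.

```bash
python3 - <<'E'
from h import *
R=Rx(-u)
env.movel(env.sense()["ee_pos"]+[0,0,.04],rate=.25)
env.reach(pad+[0,0,.13],R)
env.movel(pad+[0,0,.012],rate=.2)
s=env.sense();print(s["t"],s["wrist_force"])
env.movel(pad+[0,0,-.005],rate=.05)
s=env.sense();print(s["t"],s["wrist_force"],s["ee_pos"])
env.movel(pad+.009*u+[0,0,-.038],rate=.06)
s=env.sense();print(s["t"],s["wrist_force"],s["ee_pos"])
p,_=viewer.read_camera("scene"); cv2.imwrite("pics/e1.png",cv2.resize(p[130:290,130:410],None,fx=2.8,fy=2.8)[:,:,::-1])
env.pause(.8)
p,_=viewer.read_camera("scene"); cv2.imwrite("pics/e2.png",cv2.resize(p[130:290,130:410],None,fx=2.8,fy=2.8)[:,:,::-1])
E
```

```text
14.375 [-0.26586548 -0.07889365  0.08680613]
14.8667 [1.05271385 0.28659495 2.77320157] [ 0.58540972 -0.1732987   0.11325416]
15.5833 [ 2.19321369 -3.82671552  2.80544471] [ 0.58583856 -0.16481552  0.08004602]
```

View pics/e2.png

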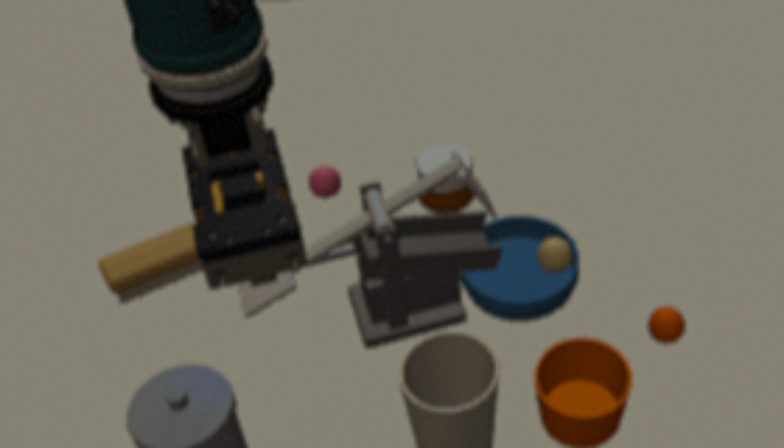

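The cream ball is in the dish at (553,253) and the gate is raised. I'll release the paddle gently now.

```bash
python3 - <<'E'
from h import *
env.movel(pad+[0,0,.002],rate=.06)
env.movel(pad+[0,0,.13],rate=.2)
env.pause(1)
y=np.array([-u[1],u[0],0])
a=dishfit("scene");print(a[:2])
for n in ("dish","ball_center","paddle","gate"):
    for q in tip_of("scene",n)[:3]:
        k=np.array(q["at"]);print(n,np.round([(k-org)@u,(k-org)@y,k[2]],3),round(q["score"],2))
p=a[5][0]; cv2.imwrite("pics/f1.png",cv2.resize(p[130:290,130:410],None,fx=2.8,fy=2.8)[:,:,::-1])
s=env.sense();print(s["t"],s["wrist_force"])
E
```

```text
(array([0.60427439, 0.03658988]), 0.04979735240340233)
dish [ 0.088 -0.002  0.004] 0.89
ball_center [0.124 0.001 0.02 ] 0.69
ball_center [ 0.181 -0.101  0.012] 0.54
ball_center [-0.038  0.16   0.016] 0.41
paddle [-0.118 -0.001  0.12 ] 0.71
gate [0.05  0.002 0.064] 0.59
19.3583 [-0.25987862  0.62265988  0.63261902]
```

View pics/f1.png

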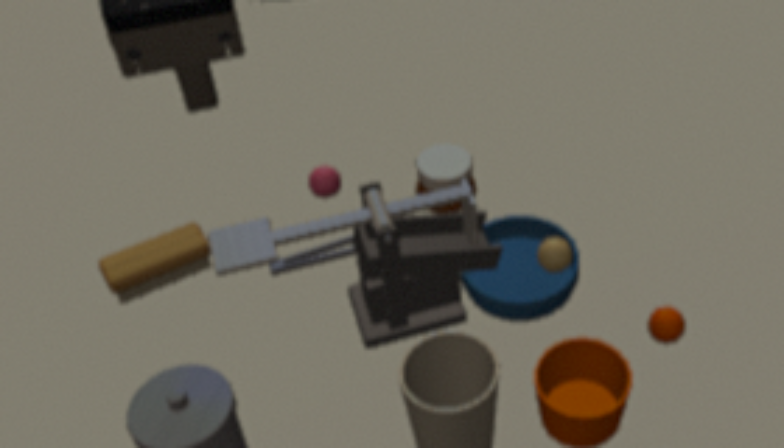

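```bash
python3 - <<'E'
from station import *
print(workorder.finish_job())
E
```

```text
the job is handed in; nothing more can be done
None
```

I pushed the dish under the mouth with the closed fingers in two straight pushes; the second took out a sideways offset of about 10 mm. I then pressed the paddle down about 38 mm for roughly a second, the ball rolled into the dish, and I let the paddle up again. The job is handed in at about 19.4 s; no verdict was reported.

Last checks, all from the scene camera:
- **Dish:** about 88–90 mm along the dispenser's x and about 2 mm off its centre line, within the allowed range.
- **Ball:** in the dish at 20 mm height. It measured 34–36 mm from the dish centre, a few mm more than the 31 mm the wall allows, which fits the camera error. The limit is 40 mm.
- **Lever and gate:** paddle back up at 120 mm (118 mm at rest). The gate is down in the picture.
- **Robot and bystanders:** the gripper hung clear of everything. The things near the dispenser looked unmoved. I did not measure the bystanders again or re-check the light switch after the first push, but the arm stayed clear of them.

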